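# Set the filter funnel and open its vacuum valve

### The arm

A 6-joint arm with a two-finger parallel gripper is mounted at the origin on the work surface. World frame = base frame: x ahead of the robot, y to its left, z up, the work surface at z = 0. Lengths are in m, angles in rad, forces in N, time in s.
With the tool pointing down it reaches from about 0.325 to 0.775 m from the base axis. Payload 5.5 kg.
Tool frame: the origin (TCP) lies on the centre line of the jaws, within the pads' length; the fingertips stand 19 mm ahead of it and the grasp point (between the pads) is the TCP; z points along the fingers, y is the direction in which the jaws open and shut (so a half turn about z gives the same grasp; the last joint's range is limited). The gripper opens to 85 mm and grips with 20 to 120 N. Pads are 22 mm wide; open, the fingers measure 114 mm over their backs; the gripper's body (76 mm by 85 mm) begins 54 mm behind the grasp point. The pads swing forward as they close: fully open they stand 13 mm farther back than shut.
Start: joints at [-1.332, 0.091, 1.231, -0, 1.82, -0.057], TCP at [0.175, -0.574, 0.25] pointing down, gripper open.
Joint ranges: [-2.87, 2.87], [-0.86, 2.18], [0.17, 2.46], [-1.51, 4.65], [0.06, 2.69], [-2.65, 2.65]. Speed limits (rad/s): [2.57, 2.57, 3.01, 3.14, 3.14, 3.14].

### API

Orientations are given as a unit quaternion [x, y, z, w].
In Python, from bench import r gives the robot as it stands. The module is installed in compiled form; this text tells all that it offers.
- The arm moves only by the tool jog_arm, never from a script. Its argument "plan" is one flat list of numbers, 6 for each row, row after row: the shift along the world's x, y, z in m, then the turn, a rotation vector about the world's x, y, z in rad. In form: [x, y, z, wx, wy, wz, x, y, z, wx, wy, wz, ...]. A call has 1 to 12 rows; each row is the pose to reach, as a shift and turn from the pose measured when the call began; what a row does not reach only later rows make up. A row lasts 1/8 s, in which the tool goes at most 62.5 mm and 10.7 degrees, less where a joint would pass 70% of its speed; a pose out of reach is approached as far as the arm can. A call with a gripper value outside its range is refused whole. "gripper" is the opening, from -1 (shut) to 1 (fully open), set as the call begins (left out, the last holds). The fingers move at their own pace and stop on an object; the grip force is fixed at half the most. Time passes only in rows, so rows that repeat a pose let the fingers close. It gives the time, the measured TCP pose, the force and the opening at its end, in the units of the state.
- r.sense(): the state, without advancing time (a new reading comes with each control period).
- r.get_image(name): name is "scene" or "top" or "wrist"; returns a dict with "image" (480x640x3 uint8, blue, green, red), "fx", "fy", "cx", "cy" (pixels), "xyz" and "attitude" of the camera in the world; the wrist camera has in their place "mount" (4x4, takes a point from camera to tool coordinates, whose origin is the TCP and whose axes are the flange's). Camera axes: x right, y down, z forward; pixel columns grow to the right and rows downward; lengths in m; the calibration is good to about 2 mm. A picture is of the moment at which its call begins: read the wrist's pose just before it. There is no depth.
- r.job_done(): hands the job in, once; it reports no verdict.
The state is a dict: "clock": time; "q": joint angles; "dq": joint speeds; "joint_torque": joint torques, N m; "eef_pos": TCP position; "tool_rot": TCP orientation; "ft_force": force on the tool from outside, world axes, zero at the start; "wrist_torque": the same for the moment, N m; "gripper_width": finger opening in m.
Only numpy, scipy, OpenCV 4.12 (cv2) and the standard library are available. Lean on these libraries where they do the work, as an engineer would, in place of code of your own. Each camera call takes 0.05 s, during which the arm holds its last target. There are 200 camera calls.

### The job

Set the steel filter funnel gently and fully down into the manifold cup that has the white support disc in it, upright, and let go of it; then open that cup's own valve by pushing its lever round to its end stop. The stops differ from valve to valve and are damaged by forcing (more than 30 N on a lever), as is the disc, so feel for the stop and ease off; leave the other two valves shut, the stoppers in and everything else where it is.

Things in the scene. Friction and masses are not known exactly. Their poses are not given: they have to be found in the camera images.
- manifold: Steel three-place vacuum filtration manifold, fixed: header tube 440 mm long across the back (along its y), three branch pipes running forward from it 140 mm apart (left is +y), each with a brass ball valve and a cup at its front end. Origin on the bench below the middle valve's spindle; x towards the back (away from the cups), y to the left along the header, z up.
- funnel: The filter funnel (origin at the centre of its foot's underside, z up the tube): see its centre point.
- funnel_center (a point): Centre (half-way up, 45 mm above its underside) of the filter funnel, an open round steel tube, about 0.22 kg, 90 mm tall, upright: 53 mm across over its plain body, a rolled rim 55 mm across in the top 4 mm, and below the body a narrower foot 43 mm across and 13 mm high with a bevelled lower edge, which fits the cup. Knocks or presses above 30 N do damage. Starts on the bench left or right of the manifold.
- frit_top (a point): Middle of the top face of the white sintered support disc, 43 mm across, which lies in the floor of the one cup that is made ready and open; the other two cups are stoppered.
- seat1 (a point): Cup at the front (robot side) end of the left-hand branch, an upright round socket: outside 57 mm, inside 47 mm across, rim 12 mm above this point, floor 4 mm below it. This point lies on the cup's axis where the foot of a fully seated funnel rests (on the 4 mm disc), 89 mm above the bench. Its axes are the manifold's.
- seat2 (a point): Cup at the front (robot side) end of the middle branch, an upright round socket: outside 57 mm, inside 47 mm across, rim 12 mm above this point, floor 4 mm below it. This point lies on the cup's axis where the foot of a fully seated funnel rests (on the 4 mm disc), 89 mm above the bench. Its axes are the manifold's.
- seat3 (a point): Cup at the front (robot side) end of the right-hand branch, an upright round socket: outside 57 mm, inside 47 mm across, rim 12 mm above this point, floor 4 mm below it. This point lies on the cup's axis where the foot of a fully seated funnel rests (on the 4 mm disc), 89 mm above the bench. Its axes are the manifold's.
- pivot1 (a point): Spindle axis (vertical) of the left-hand branch's valve, 120 mm behind its cup, at mid-height of the lever's grip (108 mm above the bench). The lever is a steel strip with a blue grip sleeve 15 mm wide and 11 mm high, reaching from 35 to 85 mm from this axis, with 30 mm of free space beneath the sleeve. Starts shut or nearly so; no spring: stays where left. A push above 30 N damages it.
- pivot2 (a point): Spindle axis (vertical) of the middle branch's valve, 120 mm behind its cup, at mid-height of the lever's grip (108 mm above the bench). The lever is a steel strip with a blue grip sleeve 15 mm wide and 11 mm high, reaching from 35 to 85 mm from this axis, with 30 mm of free space beneath the sleeve. Starts shut or nearly so; no spring: stays where left. A push above 30 N damages it.
- pivot3 (a point): Spindle axis (vertical) of the right-hand branch's valve, 120 mm behind its cup, at mid-height of the lever's grip (108 mm above the bench). The lever is a steel strip with a blue grip sleeve 15 mm wide and 11 mm high, reaching from 35 to 85 mm from this axis, with 30 mm of free space beneath the sleeve. Starts shut or nearly so; no spring: stays where left. A push above 30 N damages it.
- valve1 (a joint): left-hand valve lever: angle turned from its shut stop, rad. At 0 it points roughly to the manifold's -y, up to 12 degrees either way (stop plates are not all set alike); it opens counter-clockwise from above to a hard stop 80 to 100 degrees on, different in each valve and found only by feel, then pointing roughly along manifold +x. Dry friction 0.4 to 0.65 N m all the way (6 to 10 N at 65 mm from the spindle).
- valve2 (a joint): middle valve lever: angle turned from its shut stop, rad. At 0 it points roughly to the manifold's -y, up to 12 degrees either way (stop plates are not all set alike); it opens counter-clockwise from above to a hard stop 80 to 100 degrees on, different in each valve and found only by feel, then pointing roughly along manifold +x. Dry friction 0.4 to 0.65 N m all the way (6 to 10 N at 65 mm from the spindle).
- valve3 (a joint): right-hand valve lever: angle turned from its shut stop, rad. At 0 it points roughly to the manifold's -y, up to 12 degrees either way (stop plates are not all set alike); it opens counter-clockwise from above to a hard stop 80 to 100 degrees on, different in each valve and found only by feel, then pointing roughly along manifold +x. Dry friction 0.4 to 0.65 N m all the way (6 to 10 N at 65 mm from the spindle).
- stopper_a: Grey stopper, round head 53 mm across and 11 mm thick (its top 28 mm above its origin, its underside centre), pushed into a manifold cup that is out of use. Stays in.
- stopper_b: Grey stopper, round head 53 mm across and 11 mm thick (its top 28 mm above its origin, its underside centre), pushed into a manifold cup that is out of use. Stays in.
- beaker: Bystander: glass beaker 68 mm across, 85 mm tall, on the bench on the other side of the manifold from the funnel. Origin at its underside.
- vial_a: Bystander: small glass vial, 23 mm across, 45 mm tall, black cap, on the bench between the left and middle cups. Origin at its underside.
- vial_b: Bystander: another such vial, between the middle and right cups.
- amber: Bystander: small amber bottle 36 mm across, 65 mm tall, between the left and middle branch pipes behind the valves. Origin at its underside.
- filter_tin: Bystander: flat round aluminium tin, 60 mm across, 22 mm high, to the right of the right-hand valve. Origin at its underside.
- spatula: Bystander: narrow steel laboratory spatula 150 mm long, 5 mm thick, lying in front of the cups on the bench.
- weight_cap: Bystander: brass weight, 34 mm across, 28 mm high, between the middle and right branch pipes behind the valves. Origin at its underside.
Not all that is in view belongs to the job. What is shaped like the funnel but green or pink is not meant.

How it is judged:
On the way, in this order (a step that is already met when the one before it is completed fails the run):
1. the funnel stands fully seated and upright in the cup with the disc, released (((horizontal distance between frit_top and seat1 below 0.02 m and horizontal distance between funnel_center and seat1 below 0.004 m and z of funnel_center in the frame of seat1 below 0.048 m and angle between funnel_center's own z axis and vertical below 0.06 rad and contact force between each of the arm, the fingers and funnel below 0.1 N) or (horizontal distance between frit_top and seat2 below 0.02 m and horizontal distance between funnel_center and seat2 below 0.004 m and z of funnel_center in the frame of seat2 below 0.048 m and angle between funnel_center's own z axis and vertical below 0.06 rad and contact force between each of the arm, the fingers and funnel below 0.1 N) or (horizontal distance between frit_top and seat3 below 0.02 m and horizontal distance between funnel_center and seat3 below 0.004 m and z of funnel_center in the frame of seat3 below 0.048 m and angle between funnel_center's own z axis and vertical below 0.06 rad and contact force between each of the arm, the fingers and funnel below 0.1 N))), for 0.2 s.
2. the lever of that cup's valve is against its open stop (((horizontal distance between frit_top and seat1 below 0.02 m and horizontal distance between funnel_center and seat1 below 0.004 m and z of funnel_center in the frame of seat1 below 0.048 m and angle between funnel_center's own z axis and vertical below 0.06 rad and contact force between each of the arm, the fingers and funnel below 0.1 N and value of joint valve1 above 1.42 rad and value of joint each of valve2, valve3 below 0.25 rad) or (horizontal distance between frit_top and seat2 below 0.02 m and horizontal distance between funnel_center and seat2 below 0.004 m and z of funnel_center in the frame of seat2 below 0.048 m and angle between funnel_center's own z axis and vertical below 0.06 rad and contact force between each of the arm, the fingers and funnel below 0.1 N and value of joint valve2 above 1.55 rad and value of joint each of valve1, valve3 below 0.25 rad) or (horizontal distance between frit_top and seat3 below 0.02 m and horizontal distance between funnel_center and seat3 below 0.004 m and z of funnel_center in the frame of seat3 below 0.048 m and angle between funnel_center's own z axis and vertical below 0.06 rad and contact force between each of the arm, the fingers and funnel below 0.1 N and value of joint valve3 above 1.67 rad and value of joint each of valve1, valve2 below 0.25 rad))), for 0.2 s.
At the end, for the whole second after the job is handed in: The funnel is released and stands in the cup with the disc: within 4 mm of the cup's axis, its foot within 3 mm of the disc, tilted less than 0.06 rad. The lever of that cup's valve is within 0.03 rad of its own open stop; the other two levers are below 0.25 rad (shut) (((horizontal distance between frit_top and seat1 below 0.02 m and horizontal distance between funnel_center and seat1 below 0.004 m and z of funnel_center in the frame of seat1 below 0.048 m and angle between funnel_center's own z axis and vertical below 0.06 rad and contact force between each of the arm, the fingers and funnel below 0.1 N and value of joint valve1 above 1.42 rad and value of joint each of valve2, valve3 below 0.25 rad) or (horizontal distance between frit_top and seat2 below 0.02 m and horizontal distance between funnel_center and seat2 below 0.004 m and z of funnel_center in the frame of seat2 below 0.048 m and angle between funnel_center's own z axis and vertical below 0.06 rad and contact force between each of the arm, the fingers and funnel below 0.1 N and value of joint valve2 above 1.55 rad and value of joint each of valve1, valve3 below 0.25 rad) or (horizontal distance between frit_top and seat3 below 0.02 m and horizontal distance between funnel_center and seat3 below 0.004 m and z of funnel_center in the frame of seat3 below 0.048 m and angle between funnel_center's own z axis and vertical below 0.06 rad and contact force between each of the arm, the fingers and funnel below 0.1 N and value of joint valve3 above 1.67 rad and value of joint each of valve1, valve2 below 0.25 rad))); the robot touches nothing.
It fails at once if a valve lever was pushed harder than 30 N (contact force between any of the fingers, the arm and valve1 above 30 N or contact force between any of the fingers, the arm and valve2 above 30 N or contact force between any of the fingers, the arm and valve3 above 30 N).
It fails at once if the funnel was knocked or pressed against the manifold or the disc with more than 30 N (contact force between funnel and manifold above 30 N or contact force between funnel and frit above 30 N).
It fails at once if a stopper was shifted by more than 6 mm (distance of any of stopper_a, stopper_b from where it was at the start of the episode above 0.006 m).
It fails at once if a bystander was shifted by more than 20 mm (distance of any of beaker, vial_a, vial_b, amber, filter_tin, spatula, weight_cap from where it was at the start of the episode above 0.02 m).
It also fails if it takes over 67 s, if anything falls off the work surface, if the arm or the gripper's body presses on something with over 40 N, if the wrist force passes 120 N, or if a joint passes its speed limit or range.

## Working session

There is one attempt and no reset: what is moved stays moved. The work goes in short steps, Python scripts to look and compute and a tool call to move; the robot and the scene stay as the last step left them, time stands still between calls to the robot, and variables do not carry over. Pictures are saved under pics/ and viewed, about 8 in all and at most 12, crops included, and the job is handed in when it is done.

Besides the shell and the picture viewer there is one more tool, called by a JSON object that holds its "method" and its "body". jog_arm: Moves the arm, as the interface text tells. Its arguments: {"type":"object","properties":{"plan":{"type":"array","items":{"type":"number"}},"gripper":{"type":"number"}},"required":["plan"]}

```bash
mkdir -p pics; cat > h.py <<'E'
import numpy as np, cv2
from scipy.spatial.transform import Rotation as R
from bench import r
def cam(n):
    s=r.sense(); d=r.get_image(n)
    K=(d["fx"],d["fy"],d["cx"],d["cy"])
    if n=="wrist":
        T=np.eye(4); T[:3,:3]=R.from_quat(s["tool_rot"]).as_matrix(); T[:3,3]=s["eef_pos"]
        T=T@np.array(d["mount"]); return d["image"],K,T[:3,3],T[:3,:3]
    a=np.array(d["attitude"],float)
    A=R.from_quat(a).as_matrix() if a.size==4 else a.reshape(3,3)
    return d["image"],K,np.array(d["xyz"]),A
def ray(c,u,v,z):
    _,K,p,A=c
    d=A@np.array([(u-K[2])/K[0],(v-K[3])/K[1],1]); return p+d*(z-p[2])/d[2]
def proj(c,P):
    _,K,p,A=c; q=A.T@(np.array(P)-p); return np.array([K[0]*q[0]/q[2]+K[2],K[1]*q[1]/q[2]+K[3]])
E
python3 - <<'E'
from h import *
import pickle
for n in("top","scene"):
    c=cam(n); cv2.imwrite(f"pics/{n}0.png",c[0]); pickle.dump(c,open(n+"0.pkl","wb")); print(n,c[1],c[2],c[3].round(3).tolist())
print(r.sense())
E
```

```text
top (548.6930989424113, 548.6930989424113, 322.5886519733232, 244.26847869708084) [0.34422795 0.05676732 1.34558389] [[-0.006, -0.992, 0.129], [-1.0, 0.005, -0.008], [0.008, -0.129, -0.992]]
scene (527.3842584910569, 527.3842584910569, 317.3850534333885, 235.9324639539314) [ 0.92351616 -0.61180213  0.71497242] [[0.861, 0.306, -0.406], [0.508, -0.552, 0.662], [-0.021, -0.776, -0.63]]
{'clock': 0.1, 'q': array([-1.33171800e+00,  9.17580049e-02,  1.23178688e+00,  8.06186533e-06,
        1.81980392e+00, -5.67001459e-02]), 'dq': array([-0.00097397, -0.00368588, -0.0009128 ,  0.0010286 ,  0.00058373,
       -0.00037934]), 'joint_torque': array([ 3.06310212e-03, -4.60217714e+01, -4.19218540e+01,  6.22714765e-05,
        1.06407047e-02,  6.50011671e-06]), 'eef_pos': array([ 0.17483716, -0.57372263,  0.24926713]), 'tool_rot': array([ 9.89083777e-01,  1.47351661e-01, -7.60689912e-05, -8.74785844e-04]), 'ft_force': array([ 0.18704961, -0.20536285,  0.29305578]), 'wrist_torque': array([ 0.01490549,  0.00724428, -0.03647844]), 'gripper_width': 0.08531534179424002}
```

View pics/top0.png

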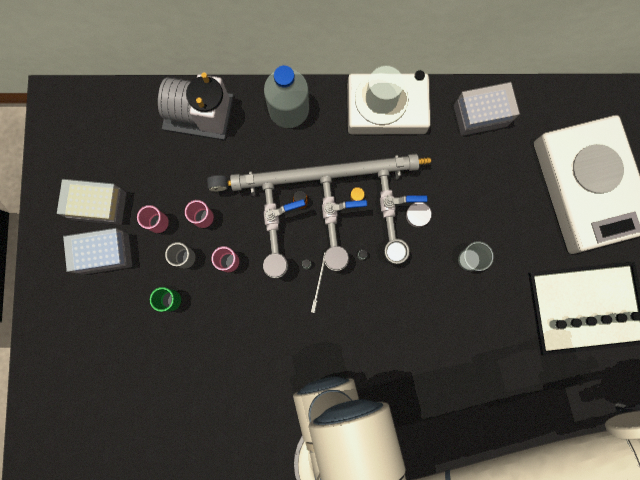

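View pics/scene0.png

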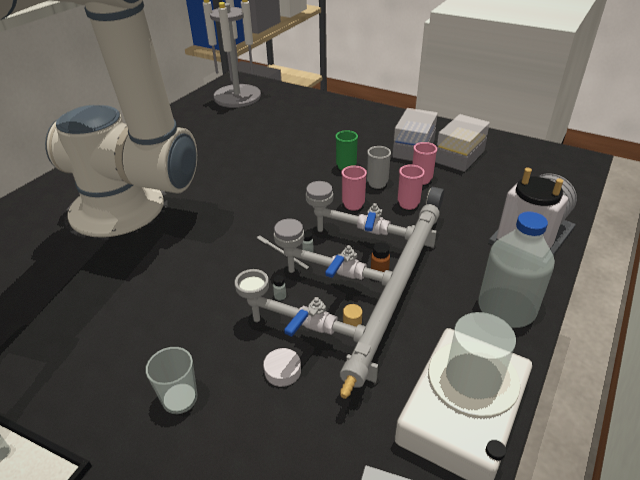

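Candidates for the funnel in the top view: grey steel (178,255), green (165,299), pink (152,219), (198,214) and (225,260), and the glass beaker (477,257). I choose the grey one. The white disc is in the right-hand cup, at (397,251) in top and (252,284) in scene, so the job is seat3/valve3.

```bash
python3 - <<'E'
from h import *
import pickle
c=pickle.load(open("top0.pkl","rb")); s=pickle.load(open("scene0.pkl","rb"))
for n,u,v,z in [("cup3",397,251.5,.101),("stop2",336.5,258,.112),("stop1",275,265,.112),("funnel rim",177.5,254.5,.09),("pinkA",224,259,.09),("pinkB",197,213,.09),("green",164,299,.09),("piv3",387,202,.12),("leverend3",427,199,.113),("piv1",271,215,.12),("lever2end",366,204,.113)]:
    print(n,ray(c,u,v,z).round(4))
a=cv2.resize(c[0][190:330,120:260],None,fx=3,fy=3,interpolation=2)
b=cv2.resize(s[0][110:330,220:440],(420,420),interpolation=2)
cv2.imwrite("pics/crop.png",np.hstack([a[:420,:380],b]))
E
```

```text
cup3 [ 0.4887 -0.1237  0.101 ]
stop2 [0.4733 0.0151 0.112 ]
stop1 [0.4581 0.154  0.112 ]
funnel rim [0.4855 0.3797 0.09  ]
pinkA [0.4746 0.2728 0.09  ]
pinkB [0.5822 0.3372 0.09  ]
green [0.3839 0.4074 0.09  ]
piv3 [ 0.6001 -0.1008  0.12  ]
leverend3 [ 0.6081 -0.1937  0.113 ]
piv1 [0.5712 0.163  0.12  ]
lever2end [ 0.5971 -0.0535  0.113 ]
```

View pics/crop.png

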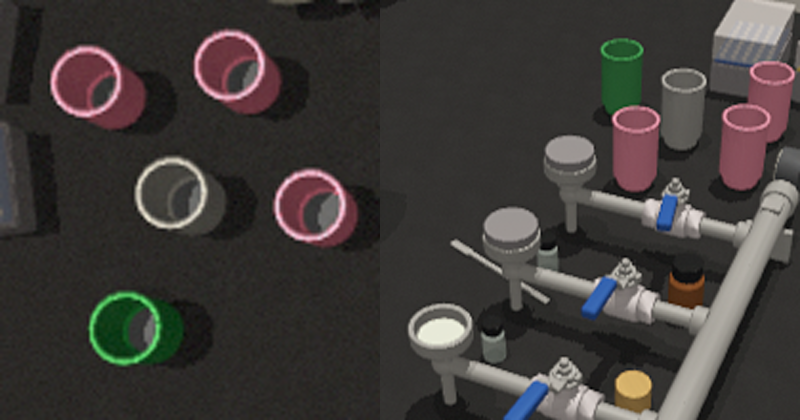

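The crop confirms it: the grey tube stands alone among the pinks and green, and the disc is in the right cup. Next is a wrist look at cup 3 and valve 3.

{"method": "jog_arm", "body": {"plan": [0.04,0.05,0.05,0,0,0,0.08,0.1,0.05,0,0,0,0.12,0.15,0.05,0,0,0,0.16,0.2,0.05,0,0,0,0.2,0.25,0.05,0,0,0,0.24,0.3,0.05,0,0,0,0.28,0.35,0.05,0,0,0,0.32,0.4,0.05,0,0,0,0.345,0.45,0.05,0,0,0,0.345,0.45,0.05,0,0,0,0.345,0.45,0.05,0,0,0], "gripper": 1}}

```text
clock: 1.48
eef_pos: [0.52, -0.1231, 0.2987]
tool_rot: [0.989, 0.148, -0.001, -0.001]
ft_force: [-0.9, -0.5, 0.4]
gripper_width: 0.0853
```

```bash
python3 - <<'E'
from h import *
import pickle
c=cam("wrist"); cv2.imwrite("pics/w1.png",c[0]); pickle.dump(c,open("w1.pkl","wb")); s=r.sense()
print(c[1:],s["q"],s["eef_pos"])
E
```

```text
((332.4971379148373, 332.4971379148373, 318.106265878511, 240.01343037805083), array([ 0.5951876 , -0.09986062,  0.42263959]), array([[ 0.29204213, -0.90843702, -0.29908791],
       [-0.9564008 , -0.2783694 , -0.08836282],
       [-0.00298486,  0.31185358, -0.95012548]])) [-2.98794856e-01 -6.90757659e-02  1.30555580e+00  8.11541532e-04
  1.90675945e+00  9.76157199e-01] [ 0.51958602 -0.12420673  0.29893376]
```

View pics/w1.png

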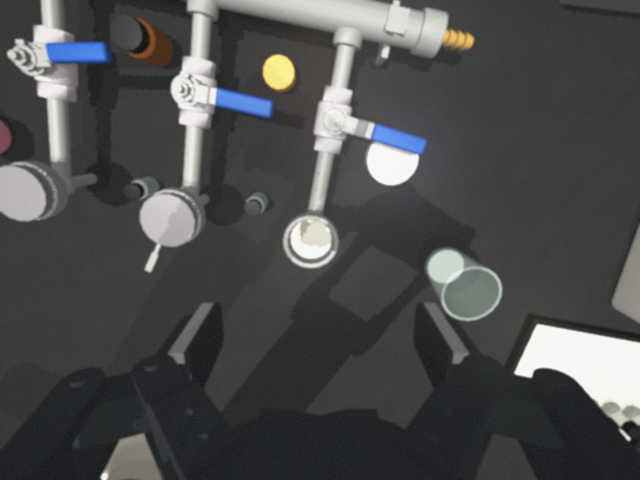

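In the wrist view, cup 3's rim is at (311,240), its spindle at about (335,121), and its blue lever runs from (373,132) to (425,146). I'll measure these by masks.

```bash
python3 - <<'E'
from h import *
import pickle
c=pickle.load(open("w1.pkl","rb")); im=c[0]
g=cv2.cvtColor(im,cv2.COLOR_BGR2GRAY); hsv=cv2.cvtColor(im,cv2.COLOR_BGR2HSV)
# cup rim: radial outer-edge search around (311,240)
def ringfit(g,u,v,r0,r1):
    P=[]
    G=cv2.GaussianBlur(g,(3,3),0).astype(float)
    for a in np.arange(0,2*np.pi,.05):
        rr=np.arange(r0,r1,.5); x=u+rr*np.cos(a); y=v+rr*np.sin(a)
        p=cv2.remap(G,x.astype(np.float32)[None],y.astype(np.float32)[None],1)[0]; d=np.diff(p)
        i=d.argmin()
        if d[i]<-8: P.append([x[i]+.25*np.cos(a),y[i]+.25*np.sin(a)])
    P=np.array(P,np.float32); return cv2.fitEllipse(P),P
e,P=ringfit(g,311,240,22,34); print(e,len(P)); X=np.array([ray(c,*p,.101)[:2] for p in P])
(cx,cy),rad=cv2.minEnclosingCircle(X.astype(np.float32)); 
A=np.c_[2*X,np.ones(len(X))]
for _ in range(4):
    s=np.linalg.lstsq(A,(X**2).sum(1),rcond=None)[0]; R0=np.sqrt(s[2]+s[0]**2+s[1]**2); k=abs(np.hypot(*(X-s[:2]).T)-R0)<.0015; X=X[k];A=A[k]
print("cup3",s[:2],R0,len(X))
t=pickle.load(open("top0.pkl","rb"))
for n,c2,lo in(("w",c,300),("t",t,300)):
    hs=cv2.cvtColor(c2[0],cv2.COLOR_BGR2HSV); m=cv2.inRange(hs,(100,120,60),(130,255,255))
    nn,_,st,ce=cv2.connectedComponentsWithStats(m)
    for i in range(1,nn):
        if st[i,4]>40:
            pts=np.argwhere(_==i)[:,::-1]; W=np.array([ray(c2,*p,.111)[:2] for p in pts]); mu=W.mean(0); w,V=np.linalg.eigh(np.cov((W-mu).T)); d=V[:,1]*(-np.sign(V[1,1])); q=(W-mu)@d
            print(n,st[i],"mid",mu.round(4),"ang",np.degrees(np.arctan2(d[1],d[0])).round(1),"len",np.ptp(q).round(4),"pivot",(mu-.06*d).round(4),"tip",(mu+q.max()*d).round(4))
E
```

```text
((310.25445556640625, 241.41159057617188), (52.36030960083008, 55.2742805480957), 98.83425903320312) 126
cup3 [ 0.48956404 -0.12285761] 0.028223241520396018 123
w [  46   41   67   23 1338] mid [0.5965 0.109 ] ang -73.0 len 0.0533 pivot [0.579  0.1664] tip [0.6041 0.0842]
w [ 216   87   58   31 1101] mid [ 0.5983 -0.0306] ang -85.9 len 0.0494 pivot [0.594  0.0292] tip [ 0.6001 -0.0558]
w [372 124  55  31 899] mid [ 0.6096 -0.1701] ang -89.3 len 0.049 pivot [ 0.6089 -0.1101] tip [ 0.6099 -0.195 ]
t [274  65  20  22 352] mid [0.9064 0.1361] ang -170.3 len 0.053 pivot [0.9655 0.1462] tip [0.8807 0.1317]
t [406 195  22   8 154] mid [ 0.6108 -0.1697] ang -89.3 len 0.0488 pivot [ 0.6101 -0.1097] tip [ 0.6111 -0.1943]
t [284 199  21  13 148] mid [0.5963 0.1115] ang -72.3 len 0.0485 pivot [0.578  0.1687] tip [0.6038 0.088 ]
t [345 199  22   9 144] mid [ 0.5987 -0.0302] ang -85.7 len 0.0487 pivot [0.5941 0.0296] tip [ 0.6005 -0.0543]
```

{"method": "jog_arm", "body": {"plan": [0,0.06,0,0,0,0.05,0,0.12,0,0,0,0.1,0,0.18,0,0,0,0.15,0,0.24,0,0,0,0.2,0,0.3,0,0,0,0.23,0,0.36,0,0,0,0.23,-0.01,0.42,-0.02,0,0,0.23,-0.02,0.47,-0.04,0,0,0.23,-0.02,0.5,-0.06,0,0,0.23,-0.02,0.5,-0.06,0,0,0.23,-0.02,0.5,-0.06,0,0,0.23], "gripper": 1}}

```text
clock: 2.9
eef_pos: [0.5006, 0.3739, 0.2396]
tool_rot: [0.966, 0.259, -0.0, -0.0]
ft_force: [-0.6, -0.3, 0.3]
gripper_width: 0.0854
```

```bash
python3 - <<'E'
from h import *
import pickle
c=cam("wrist"); cv2.imwrite("pics/w2.png",c[0]); pickle.dump(c,open("w2.pkl","wb")); s=r.sense()
print(s["eef_pos"],s["q"],proj(c,[.4855,.3797,.09]),proj(c,[.5,.38,.09]))
E
```

```text
[0.50074919 0.37390157 0.24026304] [5.86413624e-01 1.56608090e-01 1.17756808e+00 1.05758670e-03
 1.80669801e+00 1.63395544e+00] [304.84879216 239.31232352] [312.83278371 225.14603045]
```

View pics/w2.png

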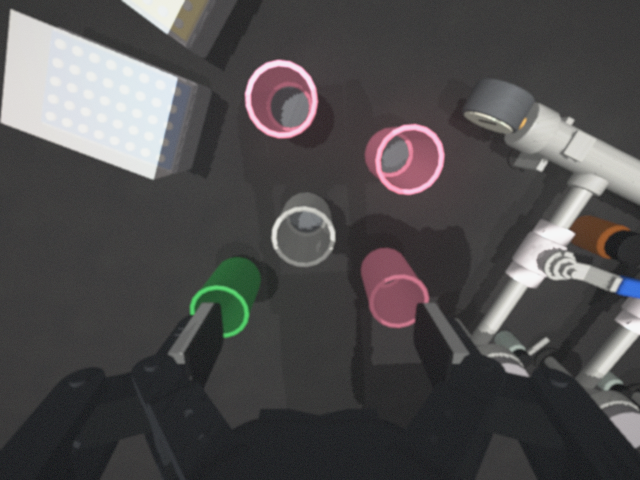

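Funnel rim at (303,237); green (220,310) and pink (400,300), (410,158), (282,98) are clear of the horizontal jaw line.

```bash
cat >> h.py <<'E'
def ring(c,u,v,r0,r1,z,th=-8):
    G=cv2.GaussianBlur(cv2.cvtColor(c[0],cv2.COLOR_BGR2GRAY),(3,3),0).astype(float); P=[]
    for a in np.arange(0,2*np.pi,.05):
        rr=np.arange(r0,r1,.5); x=u+rr*np.cos(a); y=v+rr*np.sin(a)
        d=np.diff(cv2.remap(G,x.astype(np.float32)[None],y.astype(np.float32)[None],1)[0]); i=d.argmin()
        if d[i]<th: P.append([x[i]+.25*np.cos(a),y[i]+.25*np.sin(a)])
    X=np.array([ray(c,*p,z)[:2] for p in P]); n=len(X)
    for t in(.004,.002,.0015,.0015):
        s=np.linalg.lstsq(np.c_[2*X,np.ones(len(X))],(X**2).sum(1),rcond=None)[0]; q=np.sqrt(s[2]+s[0]**2+s[1]**2)
        X=X[abs(np.hypot(*(X-s[:2]).T)-q)<t]
    return s[:2],q,len(X),n
E
python3 - <<'E'
from h import *
import pickle
c=pickle.load(open("w2.pkl","rb")); print(ring(c,303.5,236.5,26,40,.089))
s=r.sense(); print(R.from_quat(s["tool_rot"]).as_matrix().round(3))
E
```

```text
(array([0.48614842, 0.38198252]), np.float64(0.027518142756956878), 126, 126)
[[ 0.866  0.5    0.   ]
 [ 0.5   -0.866  0.001]
 [ 0.001 -0.001 -1.   ]]
```

{"method": "jog_arm", "body": {"plan": [-0.0145,0.008,0,0,0,0,-0.0145,0.008,-0.04,0,0,0,-0.0145,0.008,-0.08,0,0,0,-0.0145,0.008,-0.11,0,0,0,-0.0145,0.008,-0.14,0,0,0,-0.0145,0.008,-0.165,0,0,0,-0.0145,0.008,-0.18,0,0,0,-0.0145,0.008,-0.18,0,0,0], "gripper": 0.9}}

```text
clock: 3.95
eef_pos: [0.4857, 0.3815, 0.0597]
tool_rot: [0.966, 0.259, -0.0, -0.0]
ft_force: [-0.0, -0.7, -0.3]
gripper_width: 0.0811
```

{"method": "jog_arm", "body": {"plan": [0,0,0,0,0,0,0,0,0,0,0,0,0,0,0,0,0,0,0,0,0,0,0,0,0,0,0,0,0,0,0,0,0,0,0,0,0,0,0,0], "gripper": -0.2}}

```text
validation failed for argument at $.pl...
```

{"method": "jog_arm", "body": {"plan": [0,0,0,0,0,0,0,0,0,0,0,0,0,0,0,0,0,0,0,0,0,0,0,0,0,0,0,0,0,0,0,0,0,0,0,0], "gripper": -0.2}}

```text
clock: 4.7
eef_pos: [0.4866, 0.3819, 0.0618]
tool_rot: [0.966, 0.259, 0.001, -0.001]
ft_force: [-0.1, -2.2, 5.9]
gripper_width: 0.0527
```

{"method": "jog_arm", "body": {"plan": [0,0,0.01,0,0,0,0,0,0.03,0,0,0,0,0,0.07,0,0,0,0,0,0.12,0,0,0,0,0,0.17,0,0,0,0,0,0.2,0,0,0,0,0,0.2,0,0,0]}}

```text
clock: 5.58
eef_pos: [0.4873, 0.3825, 0.2664]
tool_rot: [0.966, 0.259, 0.004, -0.002]
ft_force: [-0.2, 0.3, -3.3]
gripper_width: 0.0523
```

{"method": "jog_arm", "body": {"plan": [0,-0.03,0,0,0,0,0,-0.08,0,0,0,0,0,-0.13,0,0,0,0,0,-0.18,0,0,0,0,0,-0.23,0,0,0,0,0,-0.28,0,0,0,0,0,-0.33,0,0,0,0,0,-0.38,0,0,0,0,0,-0.43,0,0,0,0,0,-0.475,0,0,0,0,0.002,-0.505,0,0,0,0,0.002,-0.505,0,0,0,0]}}

```text
clock: 7.08
eef_pos: [0.4885, -0.1242, 0.2639]
tool_rot: [0.966, 0.257, 0.003, -0.003]
ft_force: [0.2, -0.7, -3.0]
gripper_width: 0.0525
```

{"method": "jog_arm", "body": {"plan": [0,0,0,0,0,0,0,0,0,0,0,0,0,0,0,0,0,0]}}

```text
clock: 7.45
eef_pos: [0.4886, -0.1234, 0.2639]
tool_rot: [0.966, 0.258, 0.003, -0.003]
ft_force: [-0.7, 0.8, -1.6]
gripper_width: 0.0528
```

```bash
python3 - <<'E'
from h import *
import pickle
c=cam("wrist"); pickle.dump(c,open("w3.pkl","wb")); s=cam("scene"); pickle.dump(s,open("s3.pkl","wb"));st=r.sense(); print(st["eef_pos"],st["ft_force"],st["tool_rot"])
u,v=proj(s,[.49,-.12,.18]).astype(int); print(u,v)
a=s[0][max(v-100,0):v+100,max(u-67,0):u+66]; a=cv2.resize(a,(320,480),interpolation=2)
cv2.imwrite("pics/w3.png",np.hstack([cv2.resize(c[0],None,fx=.75,fy=1)[:, :480],a]))
E
```

```text
[ 0.48859712 -0.12364922  0.26407219] [-0.66389181 -0.08549016 -2.28867715] [ 0.96628207  0.25745319  0.00284805 -0.00295004]
246 242
```

View pics/w3.png

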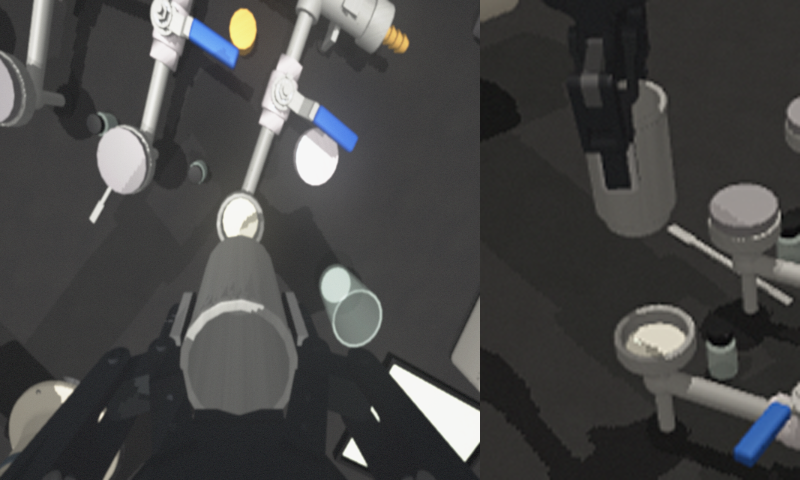

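{"method": "jog_arm", "body": {"plan": [0.001,0.0007,-0.02,-0.007,0.004,0,0.001,0.0007,-0.05,-0.007,0.004,0,0.001,0.0007,-0.075,-0.007,0.004,0,0.001,0.0007,-0.09,-0.007,0.004,0,0.001,0.0007,-0.09,-0.007,0.004,0,0.001,0.0007,-0.09,-0.007,0.004,0]}}

```text
clock: 8.3
eef_pos: [0.49, -0.123, 0.1751]
tool_rot: [0.966, 0.257, 0.001, 0.0]
ft_force: [-0.2, -0.5, -2.7]
gripper_width: 0.0529
```

```bash
python3 - <<'E'
from h import *
st=r.sense(); print(st["eef_pos"],st["ft_force"],R.from_quat(st["tool_rot"]).as_matrix()[:,2])
c=cam("scene"); w=cam("wrist")
u,v=proj(c,[.49,-.12,.14]).astype(int)
a=cv2.resize(c[0][v-75:v+75,u-60:u+60],(480,600),interpolation=2)
b=cv2.resize(w[0][200:480,220:420],(320,448),interpolation=2); b=np.vstack([b,np.zeros((152,320,3),np.uint8)])
cv2.imwrite("pics/s4.png",np.hstack([a,b]))
E
```

```text
[ 0.49000951 -0.1230305   0.17511986] [-0.22414884 -0.51005667 -2.74421375] [ 1.56247378e-03 -4.05314693e-04 -9.99998697e-01]
```

View pics/s4.png

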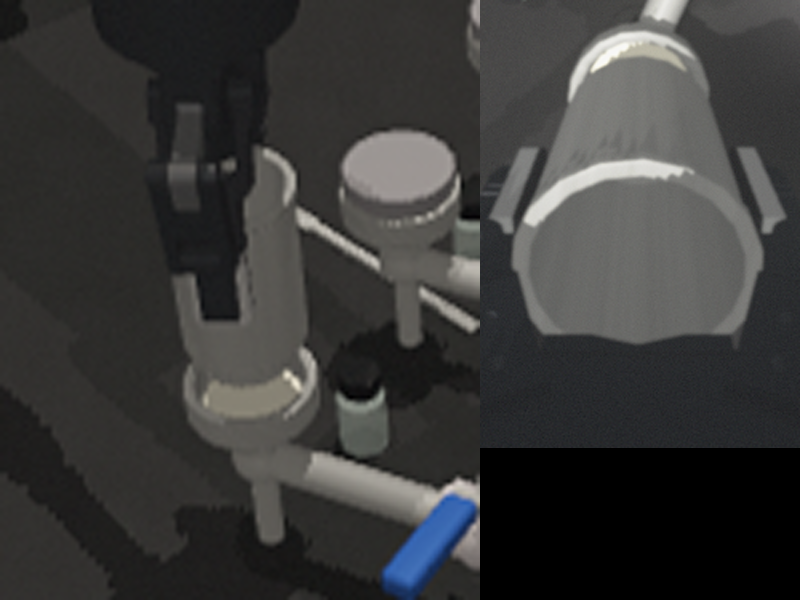

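The foot stands centred just above the cup, upright. I'll lower it gently.

{"method": "jog_arm", "body": {"plan": [-0.0003,0,-0.004,0,0,0,-0.0003,0,-0.008,0,0,0,-0.0003,0,-0.011,0,0,0,-0.0003,0,-0.014,0,0,0,-0.0003,0,-0.014,0,0,0]}}

```text
clock: 9.02
eef_pos: [0.4897, -0.1231, 0.1611]
tool_rot: [0.966, 0.257, 0.001, 0.0]
ft_force: [-0.0, -0.1, -3.4]
gripper_width: 0.0528
```

{"method": "jog_arm", "body": {"plan": [0,0,-0.002,0,0,0,0,0,-0.004,0,0,0,0,0,-0.005,0,0,0,0,0,-0.005,0,0,0]}}

```text
clock: 9.52
eef_pos: [0.4896, -0.123, 0.1559]
tool_rot: [0.966, 0.257, 0.001, 0.0]
ft_force: [0.3, -0.1, -2.7]
gripper_width: 0.0528
```

No contact; it is inside the rim. I'll continue in 1 mm steps.

{"method": "jog_arm", "body": {"plan": [0,0,-0.001,0,0,0,0,0,-0.002,0,0,0,0,0,-0.003,0,0,0,0,0,-0.003,0,0,0]}}

```text
clock: 10.02
eef_pos: [0.4896, -0.123, 0.1528]
tool_rot: [0.966, 0.257, 0.001, 0.0]
ft_force: [-0.1, 0.1, -2.5]
gripper_width: 0.0528
```

{"method": "jog_arm", "body": {"plan": [0,0,-0.001,0,0,0,0,0,-0.002,0,0,0,0,0,-0.002,0,0,0]}}

```text
clock: 10.4
eef_pos: [0.4896, -0.123, 0.1509]
tool_rot: [0.966, 0.257, 0.001, 0.0]
ft_force: [0.2, -0.5, -2.3]
gripper_width: 0.053
```

{"method": "jog_arm", "body": {"plan": [0,0,-0.0005,0,0,0,0,0,-0.001,0,0,0,0,0,-0.001,0,0,0]}}

```text
clock: 10.78
eef_pos: [0.4897, -0.123, 0.1508]
tool_rot: [0.966, 0.257, 0.001, 0.0]
ft_force: [-2.2, 1.5, 5.0]
gripper_width: 0.0527
```

{"method": "jog_arm", "body": {"plan": [0,0,-0.0005,0,0,0,0,0,-0.001,0,0,0,0,0,-0.001,0,0,0]}}

```text
clock: 11.15
eef_pos: [0.4898, -0.123, 0.1508]
tool_rot: [0.966, 0.258, 0.001, 0.001]
ft_force: [-3.2, 0.5, 7.2]
gripper_width: 0.0526
```

Contact at TCP z = 0.1508, where a seated funnel was predicted (0.151), with about 10 N. I'll ease off and open.

{"method": "jog_arm", "body": {"plan": [0,0,0,0,0,0,0,0,0,0,0,0]}}

```text
clock: 11.4
eef_pos: [0.4897, -0.123, 0.1508]
tool_rot: [0.966, 0.258, 0.001, 0.001]
ft_force: [-2.5, -0.0, 3.3]
gripper_width: 0.0524
```

{"method": "jog_arm", "body": {"plan": [0,0,0,0,0,0,0,0,0,0,0,0,0,0,0,0,0,0,0,0,0,0,0,0,0,0,0,0,0,0], "gripper": 1}}

```text
clock: 12.02
eef_pos: [0.4897, -0.123, 0.1508]
tool_rot: [0.966, 0.258, 0.001, 0.001]
ft_force: [-0.8, -0.2, 0.4]
gripper_width: 0.0852
```

{"method": "jog_arm", "body": {"plan": [0,0,0.02,0,0,0,0,0,0.05,0,0,0,0,0,0.1,0,0,0,0,0,0.15,0,0,0,0,0,0.15,0,0,0]}}

```text
clock: 12.65
eef_pos: [0.4908, -0.1233, 0.3079]
tool_rot: [0.966, 0.258, 0.006, 0.004]
ft_force: [-0.5, -0.1, -0.6]
gripper_width: 0.0855
```

```bash
python3 - <<'E'
from h import *
import pickle
c=cam("wrist"); pickle.dump(c,open("w5.pkl","wb")); s=cam("scene"); st=r.sense(); print(st["eef_pos"],st["q"])
p=proj(c,[.4897,-.123,.179]); print(p)
u,v=proj(s,[.49,-.12,.14]).astype(int)
a=cv2.resize(s[0][v-75:v+75,u-60:u+60],(384,480),interpolation=2)
cv2.imwrite("pics/s5.png",np.hstack([a,c[0][:,120:536]]))
E
```

```text
[ 0.48996138 -0.12306342  0.30233088] [-3.13600492e-01 -1.50717549e-01  1.37515716e+00  2.78696380e-04
  1.91172895e+00  7.36374659e-01]
[316.71745245 237.59476437]
```

View pics/s5.png

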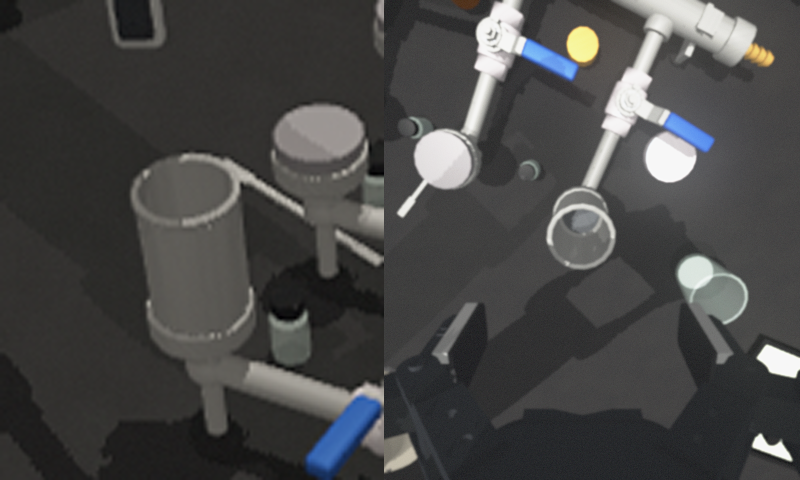

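The funnel is seated and upright in the cup. Now I'll measure the rim as a check and work out the lever path.

```bash
python3 - <<'E'
from h import *
import pickle
c=pickle.load(open("w5.pkl","rb")); print(ring(c,316.5,237.5,28,42,.178))
w=pickle.load(open("w1.pkl","rb")); print("header edges z.08",ray(w,377,2,.08),ray(w,368,33,.08))
P=np.array([.609,-.110]); 
for f,d in [(-89.3,.032)]+[(a,.0185) for a in np.arange(-89.3,15,10)]:
    a=np.radians(f); print(f,(P+.065*np.array([np.cos(a),np.sin(a)])+d*np.array([np.sin(a),-np.cos(a)])).round(4),"yaw",round(a+np.pi/2,3))
E
```

```text
(array([ 0.489842  , -0.12293862]), np.float64(0.027419432981041766), 122, 123)
header edges z.08 [ 0.71279699 -0.11693553  0.08      ] [ 0.688075   -0.11739008  0.08      ]
-89.3 [ 0.5778 -0.1754] yaw 0.012
-89.3 [ 0.5913 -0.1752] yaw 0.012
-79.3 [ 0.6029 -0.1773] yaw 0.187
-69.3 [ 0.6147 -0.1773] yaw 0.361
-59.3 [ 0.6263 -0.1753] yaw 0.536
-49.3 [ 0.6374 -0.1713] yaw 0.71
-39.3 [ 0.6476 -0.1655] yaw 0.885
-29.299999999999997 [ 0.6566 -0.1579] yaw 1.059
-19.299999999999997 [ 0.6642 -0.1489] yaw 1.234
-9.299999999999997 [ 0.6702 -0.1388] yaw 1.408
0.7000000000000028 [ 0.6742 -0.1277] yaw 1.583
10.700000000000003 [ 0.6763 -0.1161] yaw 1.758
```

{"method": "jog_arm", "body": {"plan": [0.02,-0.02,0,0,0,-0.12,0.05,-0.04,0,0,0,-0.25,0.08,-0.05,0,0,0,-0.38,0.087,-0.052,-0.03,0,0,-0.52,0.087,-0.052,-0.06,0,0,-0.52,0.087,-0.052,-0.06,0,0,-0.52,0.087,-0.052,-0.06,0,0,-0.52], "gripper": -1}}

```text
clock: 13.62
eef_pos: [0.5768, -0.175, 0.243]
tool_rot: [1.0, 0.001, 0.002, 0.002]
ft_force: [0.7, 0.0, 1.1]
gripper_width: 0.0001
```

Funnel axis is within 0.3 mm of the cup's. I'll lower beside the lever.

{"method": "jog_arm", "body": {"plan": [0,0,-0.04,0,0,0,0,0,-0.08,0,0,0,0,0,-0.105,0,0,0,0,0,-0.118,0,0,0,0,0,-0.123,0,0,0,0,0,-0.123,0,0,0]}}

```text
clock: 14.38
eef_pos: [0.5774, -0.1752, 0.1213]
tool_rot: [1.0, 0.001, 0.003, 0.002]
ft_force: [-0.1, 0.0, -0.5]
gripper_width: 0.0005
```

{"method": "jog_arm", "body": {"plan": [0.004,0.001,0,0,0,0,0.008,0.002,0,0,0,0,0.011,0.002,0,0,0,0,0.013,0.002,0,0,0,0]}}

```text
clock: 14.88
eef_pos: [0.5906, -0.1732, 0.1213]
tool_rot: [1.0, 0.001, 0.003, 0.002]
ft_force: [0.4, 0.1, -0.0]
gripper_width: -0.0001
```

{"method": "jog_arm", "body": {"plan": [0.002,0,0,0,0,0.03,0.004,0,0,0,0,0.06,0.006,0,0,0,0,0.09,0.007,0,0,0,0,0.11]}}

```text
clock: 15.38
eef_pos: [0.5958, -0.1743, 0.1209]
tool_rot: [0.998, 0.056, 0.0, 0.003]
ft_force: [-7.2, -3.7, 1.1]
gripper_width: -0.0002
```

{"method": "jog_arm", "body": {"plan": [0.004,0.0003,0,0,0,0.06,0.009,0.0003,0,0,0,0.12,0.0135,0.0003,0,0,0,0.18,0.018,0.0003,0,0,0,0.25,0.022,0.0005,0,0,0,0.31,0.0265,0.0015,0,0,0,0.38,0.031,0.0025,0,0,0,0.45,0.035,0.004,0,0,0,0.52,0.04,0.006,0,0,0,0.6,0.04,0.006,0,0,0,0.6]}}

```text
clock: 16.62
eef_pos: [0.6351, -0.1707, 0.121]
tool_rot: [0.937, 0.348, -0.0, 0.004]
ft_force: [-3.6, -7.2, 0.7]
gripper_width: 0.0003
```

{"method": "jog_arm", "body": {"plan": [0.0035,0.003,0,0,0,0.06,0.007,0.0055,0,0,0,0.12,0.0105,0.008,0,0,0,0.175,0.0135,0.0105,0,0,0,0.235,0.0165,0.013,0,0,0,0.295,0.019,0.0155,0,0,0,0.35,0.0215,0.018,0,0,0,0.41,0.024,0.021,0,0,0,0.465,0.0265,0.024,0,0,0,0.525,0.0265,0.024,0,0,0,0.525]}}

```text
clock: 17.88
eef_pos: [0.6621, -0.1498, 0.1214]
tool_rot: [0.815, 0.579, 0.0, 0.006]
ft_force: [1.9, -9.3, -0.6]
gripper_width: 0.0001
```

{"method": "jog_arm", "body": {"plan": [0.0015,0.004,0,0,0,0.06,0.003,0.0075,0,0,0,0.12,0.0045,0.011,0,0,0,0.175,0.0045,0.012,0,0,0,0.175]}}

```text
clock: 18.38
eef_pos: [0.6676, -0.141, 0.1218]
tool_rot: [0.761, 0.648, 0.0, 0.009]
ft_force: [3.2, -9.2, -1.4]
gripper_width: 0.0
```

{"method": "jog_arm", "body": {"plan": [0.001,0.002,0,0,0,0.03,0.0013,0.004,0,0,0,0.06,0.0013,0.004,0,0,0,0.06]}}

```text
clock: 18.75
eef_pos: [0.6689, -0.1397, 0.1217]
tool_rot: [0.742, 0.67, -0.001, 0.011]
ft_force: [1.1, -8.5, -0.8]
gripper_width: 0.0001
```

{"method": "jog_arm", "body": {"plan": [0.0005,0.003,0,0,0,0.04,0.001,0.0055,0,0,0,0.07,0.001,0.0055,0,0,0,0.07]}}

```text
clock: 19.12
eef_pos: [0.6704, -0.1369, 0.1218]
tool_rot: [0.718, 0.696, -0.001, 0.013]
ft_force: [2.1, -7.4, -2.1]
gripper_width: 0.0001
```

{"method": "jog_arm", "body": {"plan": [0.0005,0.003,0,0,0,0.03,0.0007,0.0055,0,0,0,0.06,0.0007,0.0055,0,0,0,0.06]}}

```text
clock: 19.5
eef_pos: [0.6716, -0.1341, 0.1219]
tool_rot: [0.697, 0.717, -0.002, 0.015]
ft_force: [3.1, -7.8, -1.4]
gripper_width: 0.0003
```

{"method": "jog_arm", "body": {"plan": [0,0.003,0,0,0,0,0,0.006,0,0,0,0,0,0.006,0,0,0,0]}}

```text
clock: 19.88
eef_pos: [0.6722, -0.1308, 0.122]
tool_rot: [0.698, 0.716, -0.003, 0.018]
ft_force: [2.8, -7.9, 0.1]
gripper_width: 0.0001
```

{"method": "jog_arm", "body": {"plan": [-0.0005,0.003,0,0,0,0,-0.001,0.006,0,0,0,0,-0.001,0.006,0,0,0,0]}}

```text
clock: 20.25
eef_pos: [0.6724, -0.1274, 0.1222]
tool_rot: [0.698, 0.716, -0.003, 0.02]
ft_force: [6.7, -7.8, -2.6]
gripper_width: 0.0003
```

{"method": "jog_arm", "body": {"plan": [-0.0005,0.003,0,0,0,0.02,-0.001,0.006,0,0,0,0.04,-0.001,0.006,0,0,0,0.04]}}

```text
clock: 20.62
eef_pos: [0.6727, -0.1241, 0.1224]
tool_rot: [0.684, 0.73, -0.003, 0.023]
ft_force: [6.6, -7.5, -1.6]
gripper_width: -0.0001
```

{"method": "jog_arm", "body": {"plan": [0,0.002,0,0.01,0.01,0,0,0.004,0,0.02,0.02,0,0,0.004,0,0.02,0.02,0]}}

```text
clock: 21.0
eef_pos: [0.6731, -0.1229, 0.122]
tool_rot: [0.684, 0.729, -0.004, 0.011]
ft_force: [1.8, -7.2, -1.6]
gripper_width: -0.0001
```

{"method": "jog_arm", "body": {"plan": [0,0.002,0,0.01,0.01,0,0,0.004,0,0.02,0.02,0,0,0.004,0,0.02,0.02,0]}}

```text
clock: 21.38
eef_pos: [0.6734, -0.1224, 0.1217]
tool_rot: [0.685, 0.729, -0.005, -0.001]
ft_force: [2.2, -9.7, -1.6]
gripper_width: 0.0001
```

{"method": "jog_arm", "body": {"plan": [0,0.003,0,0,0,0,0,0.0055,0,0,0,0,0,0.0055,0,0,0,0]}}

```text
clock: 21.75
eef_pos: [0.6733, -0.1218, 0.1217]
tool_rot: [0.686, 0.728, -0.008, 0.002]
ft_force: [0.7, -14.3, -1.7]
gripper_width: -0.0003
```

{"method": "jog_arm", "body": {"plan": [0,0.003,0,0,0,0,0,0.0055,0,0,0,0,0,0.0055,0,0,0,0]}}

```text
clock: 22.12
eef_pos: [0.6733, -0.1216, 0.1218]
tool_rot: [0.687, 0.727, -0.01, 0.005]
ft_force: [0.9, -14.3, -0.4]
gripper_width: 0.0002
```

Force doubled while motion ceased, so this is the stop, at about 96–97° turned. One firmer check (~20 N), then back off and lift away.

{"method": "jog_arm", "body": {"plan": [0,0.003,0,0,0,0,0,0.0055,0,0,0,0,0,0.007,0,0,0,0,0,0.007,0,0,0,0]}}

```text
clock: 22.62
eef_pos: [0.6733, -0.1212, 0.122]
tool_rot: [0.688, 0.725, -0.014, 0.008]
ft_force: [1.8, -18.8, -1.2]
gripper_width: -0.0
```

{"method": "jog_arm", "body": {"plan": [0,-0.003,0,0,0,0,0,-0.01,0,0,0,0,0,-0.02,0,0,0,0,0,-0.02,0.02,0,0,0,0,-0.02,0.06,0,0,0,0,-0.02,0.12,0,0,0,0,-0.02,0.18,0,0,0,0,-0.02,0.18,0,0,0]}}

```text
clock: 23.62
eef_pos: [0.6742, -0.141, 0.3125]
tool_rot: [0.688, 0.726, -0.01, 0.015]
ft_force: [-0.2, -0.5, -0.4]
gripper_width: -0.0
```

```bash
python3 - <<'E'
from h import *
c=cam("wrist"); t=cam("top"); s=cam("scene"); st=r.sense(); print(st["eef_pos"],st["ft_force"])
for n,c2 in(("w",c),("t",t)):
    hs=cv2.cvtColor(c2[0],cv2.COLOR_BGR2HSV); m=cv2.inRange(hs,(100,120,60),(130,255,255))
    nn,L,S,_=cv2.connectedComponentsWithStats(m)
    for i in range(1,nn):
        if S[i,4]>40:
            W=np.array([ray(c2,*p,.111)[:2] for p in np.argwhere(L==i)[:,::-1]]); mu=W.mean(0); d=np.linalg.eigh(np.cov((W-mu).T))[1][:,1]; print(n,S[i],mu.round(4),np.degrees(np.arctan2(d[1],d[0])).round(1))
cv2.imwrite("pics/end.png",np.hstack([s[0][120:420,150:450],cv2.resize(c[0],(400,300))]))
E
```

```text
[ 0.67324961 -0.14091997  0.30222175] [-0.16301212 -0.37870772  0.35302365]
w [ 226   51   25   62 1155] [ 0.5983 -0.0301] 95.0
w [290 162  50  18 755] [ 0.6682 -0.1041] -173.9
t [274  65  20  22 350] [0.9065 0.136 ] -168.3
t [284 199  21  13 148] [0.5963 0.1115] 107.7
t [345 199  22   9 143] [ 0.5986 -0.0304] 94.6
```

View pics/end.png

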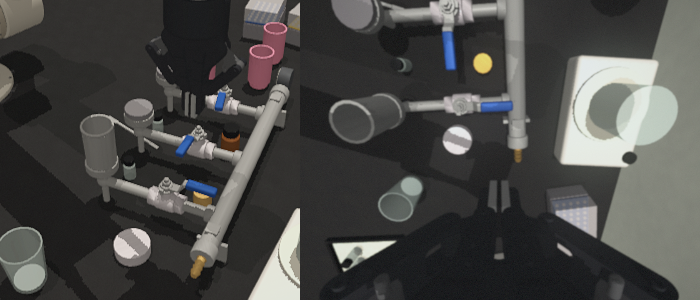

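```bash
python3 -c "
from h import *
s=r.sense(); print(s['clock'],s['ft_force'],abs(s['dq']).max()); print(r.job_done())"
```

```text
23.775 [-0.16301212 -0.37870772  0.35302365] 0.04305748631711368
the job is handed in; nothing more can be done
None
```

I set the steel funnel down into the right-hand cup, the one with the white disc, let go of it, and pushed that cup's valve lever round to its open stop. The job was handed in at 23.8 s.

- **Funnel:** contact came at the height expected for a fully seated funnel, with about 10 N. After release, the rim measured about 0.3 mm off the cup's axis and the funnel looked upright.
- **Lever:** it turned with 7–10 N of push, then stalled. The push rose to 14 N and then 19 N with about 1 mm of tool movement, which I took as the stop. I then backed off and lifted clear.
- **One check is borderline:** in the pictures the lever had turned 95.4° (1.665 rad, good to about 1°), against the 1.67 rad asked for. That is counted from where the lever started, which may already have been slightly open. I went by the firm stall rather than the angle.
- **Everything else:** the other two levers measured unchanged, at about -86° and -72°. In the last pictures the stoppers and the bystanders in view looked undisturbed, and the arm stood clear with no contact force. I measured none of the bystanders.

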